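# Load the touch-up paint shaker

### The arm

A 6-joint arm with a two-finger parallel gripper is mounted at the origin on the work surface. World frame = base frame: x ahead of the robot, y to its left, z up, the work surface at z = 0. Lengths are in m, angles in rad, forces in N, time in s.
With the tool pointing down it reaches from about 0.35 to 0.975 m from the base axis. Payload 4.9 kg.
Tool frame: the origin (TCP) lies midway between the tips of the shut fingers; the grasp point (between the pads) lies 19 mm behind it; z points along the fingers, y is the line along which they close (so a half turn about z gives the same grasp; the last joint's range is limited). The gripper opens to 85 mm and grips with 20 to 120 N. Pads are 22 mm wide; open, the fingers measure 114 mm over their backs; the gripper's body (76 mm by 85 mm) begins 54 mm behind the grasp point. The pads swing forward as they close: fully open they stand 13 mm farther back than shut.
Start: joints at [1.226, 0.053, 1.613, -0, 1.476, -0.119], TCP at [0.14, 0.609, 0.231] pointing down, gripper open.
Joint ranges: [-3.01, 3.01], [-1.01, 2.22], [0.06, 2.58], [-1.02, 4.17], [0.09, 2.62], [-3.14, 3.14]. Speed limits (rad/s): [2.57, 2.57, 3.14, 3.14, 3.14, 3.14].

### API

Orientations are given as a unit quaternion [w, x, y, z].
In Python, from plant import * gives the robot as it stands.
- The arm moves only by the tool jog_arm, never from a script. Its argument "targets" is a list of rows, each a list of 3 entries, a list of its own where there are three numbers: the shift along the tool's x, y, z in units of 25 mm (1.0 is 25 mm), then the turn, a rotation vector about the tool's x, y, z in units of 8 degrees (1.0 is 8 degrees), then the opening in per cent of the stroke, from 0 (shut) to 100 (fully open). A call has 1 to 8 rows; each row is the pose to reach, as a shift and turn from the pose commanded when the call began, along the tool's axes at that moment; what a row does not reach only later rows make up. A row lasts 1/8 s, in which the tool goes at most 62.5 mm and 10.7 degrees, less where a joint would pass 70% of its speed; a pose out of reach is approached as far as the arm can. A call with a gripper value outside its range is refused whole. The fingers move at their own pace and stop on an object; the grip force is fixed at half the most. Time passes only in rows, so rows that repeat a pose let the fingers close. It gives the time, the measured TCP pose, the force, the opening and the grip force at its end, in the units of the state.
- state(): the state, without advancing time (a new reading comes with each control period).
- grab_frame(name): name is "scene" or "top" or "wrist"; returns (picture, depth): 400x640x3 uint8, red, green, blue; 400x640 float32, m along the optical axis (not along the pixel's ray), 0 where there is no reading.
- camera_params(name): a dict with "fovy" (degrees; the focal length in pixels is half the picture's height over the tangent of half this angle, whatever the lens; pixels are square), "cx", "cy" (the principal point, pixels), "dist" ([k1, k2, p1, p2, k3] as OpenCV has them; the pictures are not rectified), "rvec" (rotation vector, rad) and "tvec" (3), from world to camera coordinates, as OpenCV has them; the wrist camera has in their place "hand_eye" (4x4, takes a point from camera to tool coordinates, whose origin is the TCP and whose axes are the flange's). Camera axes: x right, y down, z forward; pixel columns grow to the right and rows downward; lengths in m; the calibration is good to about 2 mm. A picture is of the moment at which its call begins: read the wrist's pose just before it. camera_params takes no time and is no camera call.
- job_done(): hands the job in; it is judged then, once.
The state is a dict: "time": time; "joint_pos": joint angles; "joint_vel": joint speeds; "joint_efforts": joint torques, N m; "tool_pos": TCP position; "tool_rot": TCP orientation; "contact_force": force on the tool from outside, world axes, zero at the start; "ft_torque": the same for the moment, N m; "gripper_width": opening from 0.0 (shut) to 1.0 (fully open); "grasp_force": force on a finger pad.
Only numpy, scipy, OpenCV 4.12 (cv2) and the standard library are available. Lean on these libraries where they do the work, as an engineer would, in place of code of your own. Each camera call takes 0.05 s, during which the arm holds its last target. There are 200 camera calls.

### The job

Get the touch-up paint for the chair frames ready to mix: first raise the shaker's red lever fully, then lift the orange dust cover off its deck and lay it flat, knob up, in the middle of the black mat. Then set every blue-lidded paint jar upright on the deck, putting each down rather than letting it fall, and once all are aboard lower the lever fully; leave everything else on the bench where it is.

Things in the scene. Friction and masses are not known exactly. Their poses are not given: they have to be found in the camera images.
- lever (a joint): the red-tipped pivot lever of the shaker's blue drive head: 0 = fully down (level), 0.9 = fully up against its stop; 0.1 or less counts as down, 0.7 or more as up. It turns easily (about 1 N at the tip) and stays where it is left. It turns about the deck's x axis, and its pivot lies at (145, 30, 50) mm in the frame of deck; when level the lever points along the deck's +y
- lever_grip (a point): centre of the lever's red tip, a block 16 mm wide (along the deck's x), 32 mm long, 16 mm high, 85 mm from the pivot and 85 mm above the table when level; below it is free air down to the table
- deck (a point): centre of the shaker's deck: a black rubber floor 190 x 190 mm, 35 mm above the table, inside a grey rim 22 mm high and 5 mm thick (outside 200 x 200 mm). z up; x points away from the robot to the blue drive head, which stands 100 to 170 mm from the centre in x, from -100 to +25 mm in y, and its top is 105 mm above the table. At the start it is hidden under the cover
- cover_knob (a point): centre of the black knob (26 mm across, 42 mm high, this point 26 mm above the cover's top plate and 48 mm above its lower edge) in the middle of the loose orange dust cover, a square lid of 214 x 214 mm whose 18 mm skirt hangs round the deck's rim with 4 mm play; 0.17 to 0.35 kg; z up
- mat: the black rubber mat with a yellow outline, 230 x 230 mm, 3 mm thick, fixed; origin at the middle of its underside. The cover goes here
- jar1_mid (a point): centre (half-way up) of a grey paint jar with white label and blue lid: 52 mm across, 60 mm high (lid 49 mm across, the top 15 mm), 0.13 to 0.25 kg; z along the jar, up when upright. At the start it stands on a brown cardboard sheet 4 mm thick. May be absent
- jar1: the same jar, origin at the centre of its underside
- jar2_mid (a point): centre (half-way up) of a grey paint jar with white label and blue lid: 52 mm across, 60 mm high (lid 49 mm across, the top 15 mm), 0.13 to 0.25 kg; z along the jar, up when upright. At the start it stands on a brown cardboard sheet 4 mm thick. May be absent
- jar2: the same jar, origin at the centre of its underside
- jar3_mid (a point): centre (half-way up) of a grey paint jar with white label and blue lid: 52 mm across, 60 mm high (lid 49 mm across, the top 15 mm), 0.13 to 0.25 kg; z along the jar, up when upright. At the start it stands on a brown cardboard sheet 4 mm thick. May be absent
- jar3: the same jar, origin at the centre of its underside
- jar4_mid (a point): centre (half-way up) of a grey paint jar with white label and blue lid: 52 mm across, 60 mm high (lid 49 mm across, the top 15 mm), 0.13 to 0.25 kg; z along the jar, up when upright. At the start it stands on a brown cardboard sheet 4 mm thick. May be absent
- jar4: the same jar, origin at the centre of its underside
- cleaner: bystander: amber bottle with white cap, 42 mm across, 110 mm high, not a paint jar; origin under its middle
- screwdriver: bystander: screwdriver lying on the bench; origin under its middle
- castor1: bystander: black chair castor, 50 mm across; origin under its middle
- castor2: bystander: another chair castor; origin under its middle
- tape: bystander: yellow roll of tape, 100 mm across; origin under its middle
- screwbox: bystander: small red open box, 100 x 140 mm; origin under its middle
There are look-alikes about, which are no part of the job. Leave any yellow look-alike of the jar2 alone. What is shaped like the jar4 but pink is not meant.

How it is judged:
On the way, in this order (a step that is already met when the one before it is completed fails the run):
1. the lever is raised with the cover still on the deck (value of joint lever above 0.7 rad and horizontal distance between cover_knob and deck below 0.02 m and z of cover_knob in the frame of deck below 0.06 m), for 0.2 s.
2. the cover lies flat on the mat, knob up, the lever still up (horizontal distance between cover_knob and mat below 0.04 m and angle between cover_knob's own z axis and vertical below 0.06 rad and height (world z) of cover_knob below 0.058 m and value of joint lever above 0.7 rad), for 0.2 s.
3. every paint jar stands upright on the deck, the lever still up (x of jar1_mid in the frame of deck between -0.08 and 0.08 m and y of jar1_mid in the frame of deck between -0.08 and 0.08 m and z of jar1_mid in the frame of deck between 0.023 and 0.037 m and angle between each of jar1_mid, jar2_mid, jar3_mid, jar4_mid's own z axis and vertical below 0.1 rad and linear speed of each of jar1, jar2, jar3, jar4 below 0.03 m/s and x of jar2_mid in the frame of deck between -0.08 and 0.08 m and y of jar2_mid in the frame of deck between -0.08 and 0.08 m and z of jar2_mid in the frame of deck between 0.023 and 0.037 m and x of jar3_mid in the frame of deck between -0.08 and 0.08 m and y of jar3_mid in the frame of deck between -0.08 and 0.08 m and z of jar3_mid in the frame of deck between 0.023 and 0.037 m and x of jar4_mid in the frame of deck between -0.08 and 0.08 m and y of jar4_mid in the frame of deck between -0.08 and 0.08 m and z of jar4_mid in the frame of deck between 0.023 and 0.037 m and value of joint lever above 0.7 rad), for 0.2 s.
4. the lever is lowered (value of joint lever below 0.1 rad), for 0.2 s.
At the end, for the whole second after the job is handed in: every paint jar present stands at rest and upright (within 0.1 rad) on the shaker's deck, inside its rim; the lever is down (under 0.1 rad); the cover lies flat, knob up, on the mat, its centre within 40 mm of the mat's centre (x of jar1_mid in the frame of deck between -0.08 and 0.08 m and y of jar1_mid in the frame of deck between -0.08 and 0.08 m and z of jar1_mid in the frame of deck between 0.023 and 0.037 m and angle between each of jar1_mid, jar2_mid, jar3_mid, jar4_mid's own z axis and vertical below 0.1 rad and linear speed of each of jar1, jar2, jar3, jar4 below 0.03 m/s and x of jar2_mid in the frame of deck between -0.08 and 0.08 m and y of jar2_mid in the frame of deck between -0.08 and 0.08 m and z of jar2_mid in the frame of deck between 0.023 and 0.037 m and x of jar3_mid in the frame of deck between -0.08 and 0.08 m and y of jar3_mid in the frame of deck between -0.08 and 0.08 m and z of jar3_mid in the frame of deck between 0.023 and 0.037 m and x of jar4_mid in the frame of deck between -0.08 and 0.08 m and y of jar4_mid in the frame of deck between -0.08 and 0.08 m and z of jar4_mid in the frame of deck between 0.023 and 0.037 m and horizontal distance between cover_knob and mat below 0.04 m and angle between cover_knob's own z axis and vertical below 0.06 rad and height (world z) of cover_knob below 0.058 m and value of joint lever below 0.1 rad and velocity of joint lever below 0.05 rad/s); the robot touches nothing.
It fails at once if one of the bystanders (cleaner bottle, screwdriver, castors, tape, screw box) is shifted more than 40 mm (distance of any of cleaner, screwdriver, castor1, castor2, tape, screwbox from where it was at the start of the episode above 0.04 m).
It fails at once if a paint jar is let fall from a height (over about 35 mm) ((linear speed of jar1 above 0.6 m/s and height (world z) of jar1_mid above 0.085 m and contact force between jar1 and anything else below 0.3 N) or (linear speed of jar2 above 0.6 m/s and height (world z) of jar2_mid above 0.085 m and contact force between jar2 and anything else below 0.3 N) or (linear speed of jar3 above 0.6 m/s and height (world z) of jar3_mid above 0.085 m and contact force between jar3 and anything else below 0.3 N) or (linear speed of jar4 above 0.6 m/s and height (world z) of jar4_mid above 0.085 m and contact force between jar4 and anything else below 0.3 N)).
Of jar1, jar2, jar3, jar4 only 3 to 4 are there at a start; the rules pass over those that are not, and their reading is None.
At some moment in a run one of jar1, jar2, jar3, jar4 may be knocked a few centimetres aside while the robot is not near it.
It also fails if it takes over 210 s, if anything falls off the work surface, if the arm or the gripper's body presses on something with over 40 N, if the wrist force passes 120 N, or if a joint passes its speed limit or range.

## Working session

There is one attempt and no reset: what is moved stays moved. The work goes in short steps, Python scripts to look and compute and a tool call to move; the robot and the scene stay as the last step left them, time stands still between calls to the robot, and variables do not carry over. Pictures are saved under pics/ and viewed, at most 14 in all, crops included, and the job is handed in when it is done.

Besides the shell and the picture viewer there is one more tool, called as a command line: name --argument value ..., lists and objects as JSON in quotes. jog_arm: Moves the arm, as the interface text tells. Its arguments: {"type":"object","properties":{"targets":{"type":"array"}},"required":["targets"]}

```bash
ls; mkdir -p pics
python3 - <<'E'
from plant import *
import cv2,numpy as np
for n in ("scene","top"):
    p,d=grab_frame(n); cv2.imwrite(f"pics/{n}0.png",p[:,:,::-1]); np.save(f"pics/{n}0.npy",d)
    print(n,camera_params(n))
print(camera_params("wrist")); print(state())
E
```

```text
pics
scene {'fovy': 57.42821349197759, 'cx': 319.6422445684014, 'cy': 191.9355868060268, 'dist': array([-0.02425636,  0.        ,  0.        ,  0.        ,  0.        ]), 'rvec': array([ 1.6006511 ,  1.67920251, -0.90588664]), 'tvec': array([-0.05332103, -0.2288625 ,  1.43526459])}
top {'fovy': 47.27363608577074, 'cx': 315.0243876406802, 'cy': 196.70131518150623, 'dist': array([0.00521092, 0.        , 0.        , 0.        , 0.        ]), 'rvec': array([ 2.16532372, -2.14456559,  0.13672265]), 'tvec': array([0.05711308, 0.55968959, 1.42023864])}
{'fovy': 71.48618260853715, 'cx': 319.5359138922503, 'cy': 202.24855046168594, 'dist': array([-0.04241392,  0.        ,  0.        ,  0.        ,  0.        ]), 'hand_eye': array([[-7.58219010e-04, -9.52037436e-01, -3.05980629e-01,
         7.87863169e-02],
       [ 9.99999469e-01, -9.35207243e-04,  4.31836808e-04,
         4.77233106e-04],
       [-6.97280107e-04, -3.05980139e-01,  9.52037640e-01,
        -1.42285329e-01],
       [ 0.00000000e+00,  0.00000000e+00,  0.00000000e+00,
         1.00000000e+00]])}
{'time': 0.1, 'joint_pos': array([ 1.22600655e+00,  5.33198324e-02,  1.61419881e+00, -2.62869534e-05,
        1.47600903e+00, -1.18993651e-01]), 'joint_vel': array([ 6.69152394e-04, -2.24446398e-03, -3.14065358e-03,  4.25005226e-04,
        1.11429916e-03, -9.82851500e-05]), 'joint_efforts': array([ 5.32454635e-05, -3.94903886e+01, -3.71364176e+01, -1.24622406e-04,
        3.95283263e-03, -5.74138539e-06]), 'tool_pos': array([0.13973019, 0.60857982, 0.23014283]), 'tool_rot': array([-2.09618425e-04,  1.12657083e-01,  9.93633456e-01, -9.44616864e-04]), 'contact_force': array([1.07454723, 0.05216174, 0.56809136]), 'ft_torque': array([ 0.00852456, -0.04409913, -0.01572345]), 'grasp_force': 0.0, 'gripper_width': 1.002055789528889}
```

View pics/scene0.png

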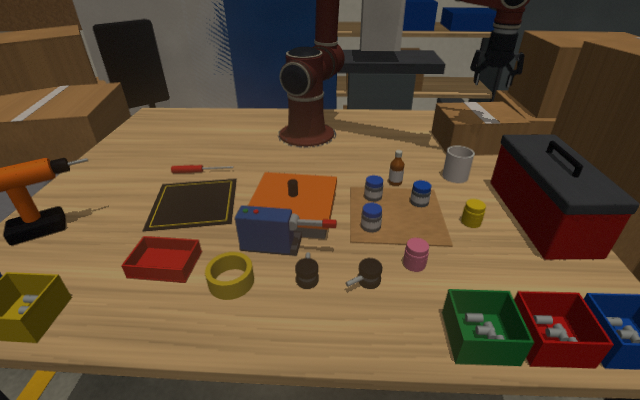

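View pics/top0.png

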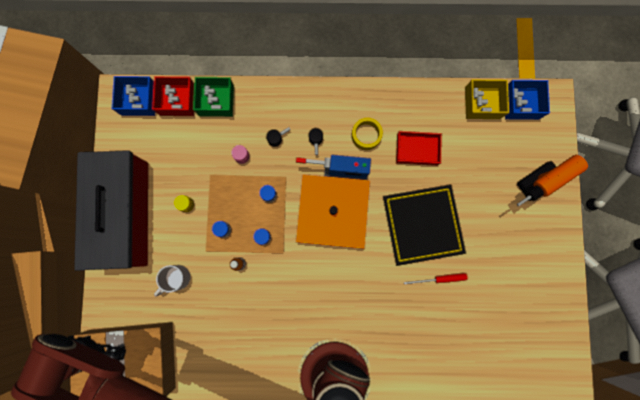

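The scene shows three blue-lidded jars on the cardboard, at (374,182), (421,186) and (372,211). In the top view they are at (268,193), (221,229) and (262,237). The yellow jar at top (183,203) and the pink one at (240,154) are the look-alikes. The cover knob is at top (333,211), the lever tip at (301,160) and the mat at (425,225).

```bash
cat > h.py <<'E'
from plant import *
import cv2,numpy as np
from scipy.spatial.transform import Rotation as R
def grab(n,save=None):
    st=state(); p,d=grab_frame(n)
    if save: cv2.imwrite(f"pics/{save}.png",p[:,:,::-1])
    return p,d,st
def cam(n,st=None):
    c=camera_params(n); f=200/np.tan(np.radians(c["fovy"])/2)
    K=np.array([[f,0,c["cx"]],[0,f,c["cy"]],[0,0,1]])
    if "rvec" in c:
        Rc=cv2.Rodrigues(c["rvec"])[0].T; o=-Rc@c["tvec"]
    else:
        T=np.eye(4); q=st["tool_rot"]; T[:3,:3]=R.from_quat(np.r_[q[1:],q[0]]).as_matrix(); T[:3,3]=st["tool_pos"]
        T=T@c["hand_eye"]; Rc,o=T[:3,:3],T[:3,3]
    return K,c["dist"],Rc,o
def ray(n,px,z,st=None):
    K,D,Rc,o=cam(n,st)
    u=cv2.undistortPoints(np.array(px,float).reshape(-1,1,2),K,D).reshape(-1,2)
    v=np.c_[u,np.ones(len(u))]@Rc.T
    return o+v*((z-o[2])/v[:,2])[:,None]
def pts(n,uv,d,st=None):  # 3d points by depth
    K,D,Rc,o=cam(n,st)
    u=cv2.undistortPoints(np.array(uv,float).reshape(-1,1,2),K,D).reshape(-1,2)
    dd=np.array([d[int(b),int(a)] for a,b in uv])
    return o+(np.c_[u,np.ones(len(u))]*dd[:,None])@Rc.T
def mask(p,h0,h1,s=120,v=40,v1=255):
    m=cv2.cvtColor(p,cv2.COLOR_RGB2HSV)
    f=lambda a,b: cv2.inRange(m,(a,s,v),(b,255,v1))
    return f(h0,h1) if h0<=h1 else f(h0,180)|f(0,h1)
def blobs(m,amin=30):
    cs=cv2.findContours(m,cv2.RETR_EXTERNAL,cv2.CHAIN_APPROX_NONE)[0]
    return sorted([c for c in cs if cv2.contourArea(c)>amin],key=cv2.contourArea,reverse=True)
def cen(c):
    M=cv2.moments(c); return M["m10"]/M["m00"],M["m01"]/M["m00"]
def move(st,target,yaw=None):
    """shift in tool units to bring TCP to world target"""
    q=st["tool_rot"]; r=R.from_quat(np.r_[q[1:],q[0]]).as_matrix()
    out=r.T@(np.array(target)-st["tool_pos"])/0.025
    a=np.degrees(np.arctan2(r[1,1],r[0,1]))  # dir of tool y
    t=None
    if yaw is not None:
        t=-(((yaw-a)+90)%180-90)/8  # about tool z (down)
    return out.round(2),a.round(1),None if t is None else round(t,2),"tilt",r[:,2].round(3)
E
python3 - <<'E'
from h import *
np.set_printoptions(precision=4,suppress=True)
p=cv2.imread("pics/top0.png")[:,:,::-1].copy()
for nm,h,z in(("orange",(8,16),.059),("red",(174,5),.085),("blue",(100,130),.064),("yellow",(20,32),.0)):
    for c in blobs(mask(p,*h,s=150,v=60),20):
        x,y=cen(c); 
        if not(150<x<480 and 100<y<300):continue
        r=cv2.minAreaRect(c); print(nm,cv2.contourArea(c),(round(x),round(y)),ray("top",[(x,y)],z)[0][:2],"rectc",ray("top",[r[0]],z)[0][:2],ray("top",cv2.boxPoints(r),z)[:,:2].ravel() if cv2.contourArea(c)>200 else "")
E
```

```text
orange 5569.0 (246, 214) [0.5001 0.2769] rectc [0.4995 0.2774] [0.3838 0.3963 0.6227 0.3987 0.6177 0.156  0.379  0.1587]
orange 3272.0 (340, 206) [ 0.5267 -0.0165] rectc [0.5105 0.006 ] [ 0.4094  0.1216  0.6302  0.1059  0.6133 -0.1117  0.3933 -0.0918]
orange 53.0 (238, 263) [0.3468 0.2962] rectc [0.3472 0.3015] 
orange 21.0 (176, 116) [0.8136 0.5118] rectc [0.816  0.5138] 
orange 20.5 (310, 218) [0.4877 0.0759] rectc [0.4813 0.0774] 
red 1281.0 (419, 148) [ 0.7093 -0.2595] rectc [ 0.7094 -0.2601] [ 0.6633 -0.1886  0.7629 -0.1956  0.7559 -0.3322  0.6565 -0.324 ]
red 158.5 (451, 278) [ 0.3113 -0.3487] rectc [ 0.3115 -0.3487] 
red 29.5 (301, 160) [0.6675 0.1083] rectc [0.6674 0.1087] 
blue 537.5 (350, 164) [ 0.6593 -0.0458] rectc [ 0.6594 -0.0447] [ 0.6405  0.0196  0.6892  0.0153  0.6783 -0.1093  0.6297 -0.1045]
blue 161.0 (262, 236) [0.4308 0.2266] rectc [0.4315 0.2266] 
blue 160.0 (220, 229) [0.4529 0.3555] rectc [0.4519 0.3556] 
blue 153.5 (267, 193) [0.5663 0.2118] rectc [0.5665 0.212 ] 
yellow 4086.5 (424, 225) [ 0.4763 -0.2904] rectc [ 0.4767 -0.2912] [ 0.5609 -0.168   0.6042 -0.3776  0.3937 -0.4124  0.3518 -0.2065]
yellow 805.0 (367, 133) [ 0.779  -0.1068] rectc [ 0.7788 -0.1081] [ 0.8332 -0.055   0.8342 -0.1618  0.725  -0.1608  0.724  -0.0549]
yellow 268.0 (183, 203) [0.539  0.4918] rectc [0.5382 0.4912] [0.528  0.533  0.5782 0.5107 0.5485 0.4493 0.4986 0.4718]
```

Run:
```python
from h import *
print(move(state(),[.60,.08,.28],-4.1))
```

```text
(array([-22.68, -16.49,  -1.97]), np.float64(77.1), np.float64(10.15), 'tilt', array([-0.001, -0.002, -1.   ]))
```

jog_arm --targets '[[[-2.5,-1.8,-0.5],[0,0,1.2],60],[[-5,-3.6,-1],[0,0,2.4],60],[[-7.5,-5.4,-1.5],[0,0,3.6],60],[[-10,-7.2,-2],[0,0,4.8],60],[[-12,-8.8,-2],[0,0,6],60],[[-14,-10.3,-2],[0,0,7.2],60],[[-16,-11.8,-2],[0,0,8.4],60],[[-18,-13.2,-2],[0,0,9.6],60]]'

```text
time: 1.1
tool_pos: [0.465, 0.2314, 0.2805]
tool_rot: [-0.0, 0.707, 0.707, 0.0]
contact_force: [0.1, 0.2, 0.7]
gripper_width: 0.6
grasp_force: 0.0
```

Run:
```python
from h import *
print(move(state(),[.60,.08,.28],-4.1), state()["tool_pos"])
```

```text
(array([-6.05,  5.41,  0.02]), np.float64(-0.1), np.float64(0.51), 'tilt', array([ 0.,  0., -1.])) [0.46498743 0.23135249 0.28049761]
```

jog_arm --targets '[[[-1.6,1.4,0],[0,0,0.5],60],[[-3.2,2.8,0],[0,0,0.5],60],[[-4.8,4.2,0],[0,0,0.5],60],[[-6,5.4,0],[0,0,0.5],60],[[-6,5.4,0],[0,0,0.5],60],[[-6,5.4,0],[0,0,0.5],60]]'

```text
time: 1.85
tool_pos: [0.5993, 0.0841, 0.2801]
tool_rot: [-0.001, 0.73, 0.684, -0.0]
contact_force: [-0.2, 0.3, -0.8]
gripper_width: 0.598
grasp_force: 0.0
```

Run:
```python
from h import *
np.set_printoptions(precision=4,suppress=True)
p,d,st=grab("wrist","w1")
print(st["tool_pos"])
for nm,h,z in(("orange",(5,16),.061),("red",(174,5),.093),("blue",(100,130),.105)):
    for c in blobs(mask(p,*h,s=150,v=50),200)[:3]:
        x,y=cen(c); r=cv2.minAreaRect(c); b=cv2.boxPoints(r)
        print(nm,cv2.contourArea(c),(round(x),round(y)),ray("wrist",[r[0]],z,st)[0],ray("wrist",b,z,st)[:,:2].ravel(),pts("wrist",[(x,y)],d,st))
```

```text
[0.5993 0.0841 0.2801]
orange 19131.5 (262, 217) [0.5062 0.023  0.061 ] [ 0.3601 -0.0845  0.4158  0.1322  0.6267  0.1123  0.6117 -0.1063] [[0.5148 0.0312 0.0598]]
orange 18700.0 (251, 56) [0.5153 0.2323 0.061 ] [0.4133 0.3036 0.6272 0.2915 0.6248 0.1576 0.3871 0.1677] [[0.5148 0.245  0.0033]]
orange 2579.5 (21, 244) [0.1431 0.0184 0.061 ] [ 0.06   -0.0699  0.1396  0.0988  0.2117  0.0937  0.1446 -0.072 ] [[ 0.0788 -0.0095  0.016 ]]
red 423.0 (421, 359) [ 0.7387 -0.2136  0.093 ] [ 0.727  -0.2549  0.7278 -0.1708  0.7498 -0.175   0.7506 -0.2598] [[ 0.768  -0.2912  0.0196]]
red 306.0 (374, 155) [0.6645 0.112  0.093 ] [0.6571 0.1276 0.6723 0.1267 0.6722 0.0959 0.6566 0.0969] [[0.6639 0.1126 0.0967]]
red 273.0 (191, 388) [ 0.363  -0.2481  0.093 ] [ 0.3474 -0.2285  0.3714 -0.2154  0.3789 -0.2683  0.3541 -0.2827] [[ 0.312  -0.3382  0.022 ]]
blue 1541.0 (361, 267) [ 0.6523 -0.036   0.105 ] [ 0.6228 -0.0966  0.6343  0.0249  0.679   0.0184  0.6726 -0.1045] [[ 0.6458 -0.0316  0.1034]]
blue 1266.5 (286, 69) [0.5718 0.2107 0.105 ] [0.5543 0.2326 0.5933 0.2298 0.59   0.1881 0.5494 0.191 ] [[0.5675 0.2168 0.064 ]]
blue 1224.5 (172, 65) [0.4513 0.2238 0.105 ] [0.4253 0.2367 0.464  0.249  0.4774 0.211  0.4377 0.1975] [[0.4314 0.2321 0.0639]]
```

View pics/w1.png

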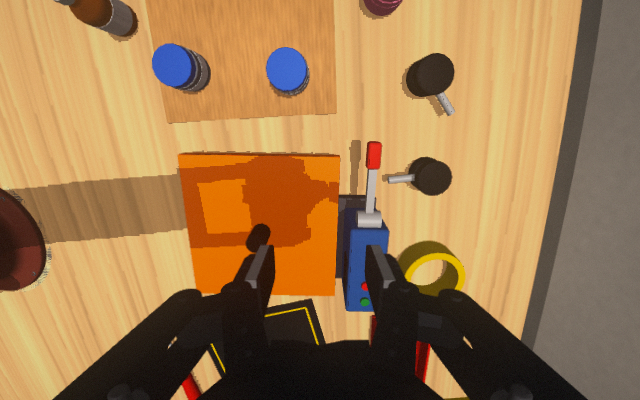

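Run:
```python
from h import *
print(move(state(),[.664,.1135,.066],-4))
```

```text
(array([1.32, 2.52, 8.57]), np.float64(-3.7), np.float64(0.04), 'tilt', array([-0.001,  0.   , -1.   ]))
```

jog_arm --targets '[[[1.3,2.5,2],[0,0,0],50],[[1.3,2.5,4],[0,0,0],50],[[1.3,2.5,6],[0,0,0],50],[[1.3,2.5,7.5],[0,0,0],50],[[1.3,2.5,8.4],[0,0,0],50],[[1.3,2.5,8.4],[0,0,0],20],[[1.3,2.5,8.4],[0,0,0],0],[[1.3,2.5,8.4],[0,0,0],0]]'

```text
time: 2.9
tool_pos: [0.6653, 0.1126, 0.0726]
tool_rot: [0.0, 0.73, 0.683, 0.001]
contact_force: [0.1, 2.3, -2.0]
gripper_width: 0.177
grasp_force: 59.4
```

jog_arm --targets '[[[0,0,0],[0,0,0],0],[[0,0,0],[0,0,0],0]]'

```text
time: 3.15
tool_pos: [0.6653, 0.1126, 0.072]
tool_rot: [0.0, 0.73, 0.684, 0.001]
contact_force: [1.4, 4.1, 0.6]
gripper_width: 0.176
grasp_force: 59.7
```

jog_arm --targets '[[[-0.07,0,-0.68],[0,0,0],0],[[-0.27,0,-1.32],[0,0,0],0],[[-0.59,0,-1.92],[0,0,0],0],[[-1.03,0,-2.44],[0,0,0],0],[[-1.23,0,-2.6],[0,0,0],0],[[-1.23,0,-2.6],[0,0,0],0],[[-1.23,0,-2.6],[0,0,0],0]]'

```text
time: 4.03
tool_pos: [0.6625, 0.0805, 0.1347]
tool_rot: [0.001, 0.73, 0.684, -0.001]
contact_force: [4.4, -2.6, -8.2]
gripper_width: 0.172
grasp_force: 59.1
```

jog_arm --targets '[[[0,0,0],[0,0,0],20],[[0,0,0],[0,0,0],45],[[0,0,0],[0,0,0],45],[[0,0,-2],[0,0,0],45],[[0,0,-4],[0,0,0],45],[[0,0,-5.5],[0,0,0],60],[[0,0,-5.5],[0,0,0],60]]'

```text
time: 4.9
tool_pos: [0.6643, 0.0816, 0.2791]
tool_rot: [0.003, 0.73, 0.684, 0.003]
contact_force: [0.3, 0.8, -0.5]
gripper_width: 0.601
grasp_force: 0.0
```

Run:
```python
from h import *
np.set_printoptions(precision=4,suppress=True)
p,d,st=grab("wrist","w2"); 
c=[c for c in blobs(mask(p,174,5,s=150,v=50),150)]
for k in c[:6]: print(cen(k),cv2.contourArea(k),pts("wrist",[cen(k)],d,st)[0])
# knob: dark points standing above the cover
ys,xs=np.mgrid[0:400:2,0:640:2]; uv=np.c_[xs.ravel(),ys.ravel()]
P=pts("wrist",uv,d,st)
k=(P[:,2]>.085)&(P[:,2]<.115)&(np.hypot(P[:,0]-.51,P[:,1]-.006)<.04)
print("knob wrist",k.sum(),P[k].mean(0),P[k].min(0),P[k].max(0))
```

```text
(355.11777777777775, 328.168376068376) 975.0 [ 0.7101 -0.1995  0.0308]
(317.07703488372096, 191.24467054263562) 344.0 [0.6631 0.089  0.1629]
knob wrist 104 [0.5136 0.0131 0.0995] [ 0.5    -0.0017  0.0853] [0.5243 0.0237 0.104 ]
```

View pics/w2.png

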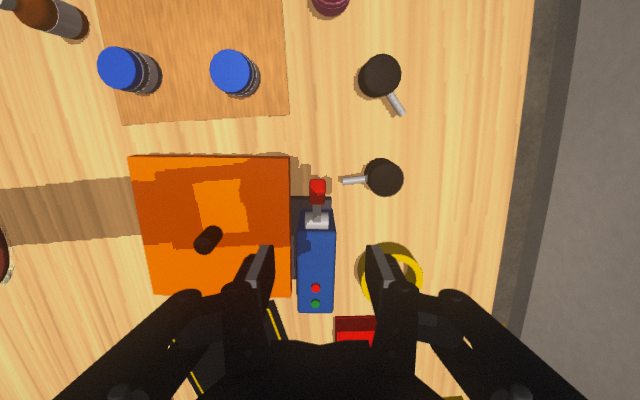

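The lever is up: its tip is at (317,191), about 0.16 m high, which is roughly 0.88 rad. The cover is still in place, with the knob at (208,240).

Run:
```python
from h import *
print(move(state(),[.512,.009,.071],-4))
```

```text
(array([-3.29, -5.88,  8.17]), np.float64(-3.7), np.float64(0.04), 'tilt', array([ 0.004, -0.   , -1.   ]))
```

jog_arm --targets '[[[-1.2,-2,0],[0,0,0],70],[[-2.4,-4,0],[0,0,0],70],[[-3.3,-5.9,1.5],[0,0,0],70],[[-3.3,-5.9,3.5],[0,0,0],70],[[-3.3,-5.9,5.5],[0,0,0],70],[[-3.3,-5.9,7.4],[0,0,0],70],[[-3.3,-5.9,8.1],[0,0,0],70],[[-3.3,-5.9,8.1],[0,0,0],70]]'

```text
time: 5.95
tool_pos: [0.5084, 0.009, 0.069]
tool_rot: [-0.002, 0.73, 0.684, -0.001]
contact_force: [0.2, -0.8, 0.5]
gripper_width: 0.704
grasp_force: 0.0
```

jog_arm --targets '[[[0,0,0.1],[0,0,0],40],[[0,0,0.1],[0,0,0],10],[[0,0,0.1],[0,0,0],10],[[0,0,0.1],[0,0,0],10],[[0,0,0.1],[0,0,0],10]]'

```text
time: 6.58
tool_pos: [0.5115, 0.0085, 0.0703]
tool_rot: [0.001, 0.73, 0.684, 0.001]
contact_force: [-0.1, 0.6, 6.7]
gripper_width: 0.288
grasp_force: 59.3
```

jog_arm --targets '[[[0,0,-0.4],[0,0,0],10],[[0,0,-1],[0,0,0],10],[[0,0,-1.8],[0,0,0],10],[[0,0,-2.8],[0,0,0],10],[[0,0,-4],[0,0,0],10],[[0,0,-5],[0,0,0],10],[[0,0,-5],[0,0,0],10]]'

```text
time: 7.45
tool_pos: [0.5112, 0.0086, 0.1962]
tool_rot: [0.002, 0.73, 0.684, 0.002]
contact_force: [-0.2, -0.3, -1.4]
gripper_width: 0.285
grasp_force: 59.2
```

Run:
```python
from h import *
np.set_printoptions(precision=4,suppress=True)
p,d,st=grab("top","t1"); print(st["contact_force"],st["gripper_width"])
m=np.zeros((400,640),np.uint8); 
hs=mask(p,20,32,s=120,v=60)
for c in blobs(hs,1000):
    r=cv2.minAreaRect(c); print(r, ray("top",[r[0]],.003)[0], ray("top",cv2.boxPoints(r),.003)[:,:2])
print(move(st,[.4767,-.291,.196],11))
```

```text
[-0.1669 -0.3436 -1.4409] 0.2853244787166055
((399.46563720703125, 117.18488311767578), (353.7995300292969, 78.6860580444336), 0.6182757616043091) [ 0.8331 -0.2162  0.003 ] [[ 0.7003  0.3701]
 [ 0.9708  0.3767]
 [ 0.9681 -0.8135]
 [ 0.6984 -0.7939]]
((423.964111328125, 224.4754638671875), (65.91386413574219, 65.60671997070312), 79.3803482055664) [ 0.4762 -0.2904  0.003 ] [[ 0.5608 -0.1675]
 [ 0.6027 -0.3784]
 [ 0.3929 -0.4114]
 [ 0.3524 -0.2042]]
((181.85226440429688, 139.09066772460938), (175.79518127441406, 29.097850799560547), 1.1934894323349) [0.7514 0.5053 0.003 ] [[0.7055 0.7937]
 [0.8042 0.7986]
 [0.7975 0.2144]
 [0.6989 0.2142]]
((195.93161010742188, 291.17559814453125), (52.270084381103516, 230.91062927246094), 84.72611236572266) [0.2575 0.4375 0.003 ] [[0.3023 0.8128]
 [0.3762 0.0817]
 [0.2132 0.0646]
 [0.1416 0.7855]]
((470.03509521484375, 271.3050842285156), (230.02162170410156, 29.71183967590332), 0.2794893980026245) [ 0.3282 -0.4341  0.003 ] [[ 0.2797 -0.0671]
 [ 0.3733 -0.0677]
 [ 0.3772 -0.8029]
 [ 0.2837 -0.7963]]
((470.97918701171875, 358.4789733886719), (240.090423
[... 1230 characters left out ...]
9 0.791 ]
 [0.1838 0.7925]
 [0.1657 0.1147]
 [0.1269 0.1156]]
((179.5536346435547, 212.42767333984375), (55.380821228027344, 37.153587341308594), 2.8624050617218018) [0.5077 0.5014 0.003 ] [[0.4512 0.5909]
 [0.5721 0.5915]
 [0.5647 0.411 ]
 [0.444  0.4122]]
((520.0, 220.0), (122.0, 18.0), 0.0) [ 0.4937 -0.6009  0.003 ] [[ 0.4627 -0.4031]
 [ 0.5211 -0.4049]
 [ 0.5249 -0.7994]
 [ 0.4666 -0.7956]]
((203.327880859375, 245.3934783935547), (104.4782485961914, 21.728578567504883), 5.19442892074585) [0.4021 0.42   0.003 ] [[0.3811 0.5891]
 [0.4505 0.5866]
 [0.4232 0.2502]
 [0.3542 0.2547]]
(array([-12.05,  -0.6 ,   0.01]), np.float64(-3.7), np.float64(-1.84), 'tilt', array([ 0.005, -0.001, -1.   ]))
```

View pics/t1.png

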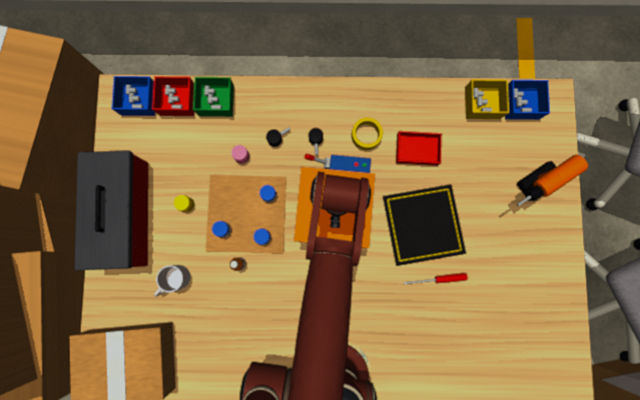

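jog_arm --targets "[[[-1, 0, 0], [0, 0, -0.2], 10], [[-2.8, -0.1, 0], [0, 0, -0.6], 10], [[-4.8, -0.2, 0], [0, 0, -1], [10][0]], [[-6.8, -0.3, 0], [0, 0, -1.4], 10], [[-8.8, -0.4, 0], [0, 0, -1.8], 10], [[-10.6, -0.5, 0], [0, 0, -1.85], 10], [[-11.7, -0.6, 0], [0, 0, -1.85], 10], [[-12, -0.6, 0], [0, 0, -1.85], 10]]"

```text
jog_arm: Invalid argument: targets='[[[-1, 0, 0], [0, 0, -0.2], 10], [[-2.8, -0.1, 0], [0, 0, -0.6], 10], [[-4.8, -0.2, 0], [0, 0, -1], [10][0]], [[-6.8, -0.3, 0], [0, 0, -1.4], 10], [[-8.8, -0.4, 0], [0, 0, -1.8], 10], [[-10.6, -0.5, ...(300 chars total, truncated) is not valid JSON
```

jog_arm --targets '[[[-1,0,0],[0,0,-0.2],10],[[-2.8,-0.1,0],[0,0,-0.6],10],[[-4.8,-0.2,0],[0,0,-1],10],[[-6.8,-0.3,0],[0,0,-1.4],10],[[-8.8,-0.4,0],[0,0,-1.8],10],[[-10.6,-0.5,0],[0,0,-1.85],10],[[-11.7,-0.6,0],[0,0,-1.85],10],[[-12,-0.6,0],[0,0,-1.85],10]]'

```text
time: 8.5
tool_pos: [0.474, -0.2904, 0.191]
tool_rot: [-0.002, 0.637, 0.771, 0.0]
contact_force: [0.3, -0.5, -3.0]
gripper_width: 0.285
grasp_force: 59.1
```

jog_arm --targets '[[[0,0,1.2],[0,0,0],10],[[0,0,2.4],[0,0,0],10],[[0,0,3.6],[0,0,0],10],[[0,0,4.8],[0,0,0],10],[[0,0,5.6],[0,0,0],10],[[0,0,6.1],[0,0,0],10],[[0,0,6.3],[0,0,0],10],[[0,0,6.3],[0,0,0],10]]'

```text
time: 9.5
tool_pos: [0.4756, -0.2899, 0.0361]
tool_rot: [0.0, 0.636, 0.772, 0.0]
contact_force: [0.5, -0.2, -2.2]
gripper_width: 0.287
grasp_force: 59.2
```

Run:
```python
from h import *
s=state();print(s["tool_pos"],s["contact_force"],s["gripper_width"])
```

```text
[ 0.47562892 -0.28988005  0.03614313] [ 0.4902683  -0.21709945 -2.22059736] 0.2870700623593937
```

Lower it gently by 2–3 mm, then release and retreat.

jog_arm --targets '[[[0,0,0.08],[0,0,0],10],[[0,0,0.12],[0,0,0],10],[[0,0,0.12],[0,0,0],30],[[0,0,0.12],[0,0,0],70],[[0,0,0.12],[0,0,0],70],[[0,0,0.12],[0,0,0],70]]'

```text
time: 10.25
tool_pos: [0.4752, -0.2895, 0.0325]
tool_rot: [-0.0, 0.636, 0.772, -0.0]
contact_force: [0.8, 0.4, 0.1]
gripper_width: 0.699
grasp_force: 0.0
```

jog_arm --targets '[[[0,0,-0.5],[0,0,0],70],[[0,0,-1.5],[0,0,0],70],[[0,0,-3],[0,0,0],70],[[0,0,-5],[0,0,0],70],[[0,0,-7],[0,0,0],100],[[0,0,-9],[0,0,0],100],[[0,0,-10],[0,0,0],100],[[0,0,-10],[0,0,0],100]]'

```text
time: 11.25
tool_pos: [0.4763, -0.2904, 0.2866]
tool_rot: [0.003, 0.636, 0.772, 0.0]
contact_force: [-0.4, -0.5, 0.8]
gripper_width: 0.998
grasp_force: 0.0
```

Run:
```python
from h import *
np.set_printoptions(precision=4,suppress=True)
p,d,st=grab("wrist","w3"); print(st["tool_pos"],st["gripper_width"])
ys,xs=np.mgrid[0:400:4,0:640:4]; uv=np.c_[xs.ravel(),ys.ravel()]
P=pts("wrist",uv,d,st); C=np.array([.4765,-.2905])
k=(P[:,2]>.045)&(P[:,2]<.09)&(np.hypot(*(P[:,:2]-C).T)<.05); print("knob",k.sum(),P[k].min(0),P[k].max(0))
o=mask(p,5,16,s=150,v=60)[ys.ravel(),xs.ravel()]>0
k=o&(np.abs(P[:,:2]-C).max(1)<.13)&(P[:,2]<.04); A=np.c_[P[k][:,:2],np.ones(k.sum())]
print(k.sum(),np.linalg.lstsq(A,P[k][:,2],rcond=None)[0],P[k][:,2].mean())
p,d,st=grab("top","t2")
for c in blobs(mask(p,100,130,s=150,v=60),60):
    x,y=cen(c)
    if 190<x<290 and 150<y<270: print("jar",(x,y),ray("top",[(x,y)],.064)[0])
ys,xs=np.mgrid[150:270,290:375]; Q=pts("top",np.c_[xs.ravel(),ys.ravel()],d)
g=p[ys.ravel(),xs.ravel()].max(1)<60
k=g&(np.abs(Q[:,2]-.035)<.012); q=Q[k]; r=cv2.minAreaRect(q[:,:2].astype(np.float32)); print("deck",k.sum(),q.mean(0),r)
```

```text
[ 0.4763 -0.2904  0.2866] 0.9977641965250521
knob 20 [ 0.4656 -0.2993  0.0529] [ 0.4878 -0.2762  0.0679]
1298 [-0.0009 -0.0011  0.0246] 0.024483352659866172
jar (261.5217391304348, 236.2391304347826) [0.4308 0.2266 0.064 ]
jar (220.04375, 228.6677083333333) [0.4529 0.3555 0.064 ]
jar (267.3072747014115, 192.80890336590662) [0.5663 0.2118 0.064 ]
deck 3615 [0.5156 0.0038 0.0365] ((0.5340896248817444, 0.002761825919151306), (0.18993902206420898, 0.23080308735370636), 84.907470703125)
```

View pics/t2.png

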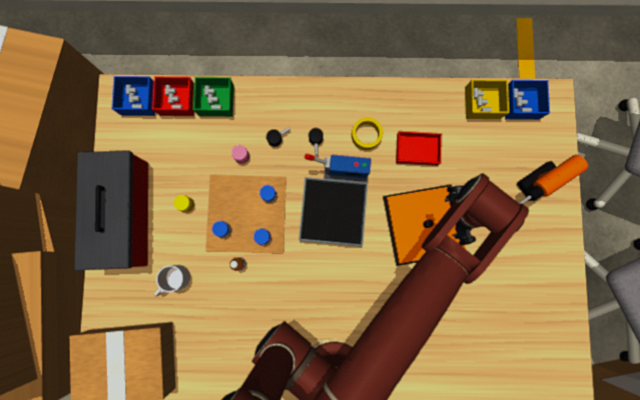

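The cover lies flat and centred on the mat. The three jars have not moved, at (262,236), (220,229) and (267,193). The fourth-jar look-alikes are yellow (183,203) and pink (240,154), so only these three blue-lidded jars are meant. Next I hover over the first jar and take the confirming crop.

Run:
```python
from h import *
print(move(state(),[.48,.18,.26],-4))
```

```text
(array([18.39,  3.8 ,  0.89]), np.float64(11.1), np.float64(1.88), 'tilt', array([-0.001,  0.001, -1.   ]))
```

jog_arm --targets '[[[2,0.4,0],[0,0,0.4],100],[[4.4,0.8,0],[0,0,0.8],100],[[6.8,1.4,0],[0,0,1.2],100],[[9.2,1.9,0],[0,0,1.6],100],[[11.6,2.4,0],[0,0,1.9],100],[[14,2.9,0.2],[0,0,1.9],100],[[16.4,3.4,0.6],[0,0,1.9],100],[[18.4,3.8,0.9],[0,0,1.9],100]]'

```text
time: 12.35
tool_pos: [0.4786, 0.182, 0.2571]
tool_rot: [-0.001, 0.732, 0.682, -0.002]
contact_force: [-0.2, -0.5, 0.4]
gripper_width: 0.999
grasp_force: 0.0
```

jog_arm --targets '[[[0,0,0],[0,0,0],100],[[0,0,0],[0,0,0],100]]'

```text
time: 12.6
tool_pos: [0.4795, 0.1797, 0.2584]
tool_rot: [-0.001, 0.732, 0.681, -0.001]
contact_force: [-0.2, -0.7, 1.8]
gripper_width: 1.002
grasp_force: 0.0
```

```bash
cat >> h.py <<'E'
def lids(z,save=None,dmin=.03):
    p,d,st=grab("wrist",save); out=[]
    for c in blobs(mask(p,100,130,s=130,v=50),600):
        P=pts("wrist",[cen(c)],d,st)[0]
        e=cv2.minEnclosingCircle(ray("wrist",c[:,0],P[2],st)[:,:2].astype(np.float32))
        top=ray("wrist",[cen(c)],P[2],st)[0]
        out.append((np.round(cen(c)),P.round(4),np.round(e[0],4),round(e[1],4)))
    return out,st
E
python3 - <<'E'
from h import *
o,st=lids(.064,"w4"); print(st["tool_pos"])
for i in o: print(*i)
p=cv2.imread("pics/w4.png"); cv2.imwrite("pics/w4c.png",cv2.resize(p[0:260],(800,325)))
E
```

```text
[0.47947523 0.1796912  0.25835578]
[283.  19.] [0.4529 0.3588 0.0635] [0.453  0.3607] 0.024
[276. 139.] [0.4309 0.2326 0.0642] [0.4308 0.232 ] 0.024
[390. 144.] [0.5664 0.2175 0.0641] [0.5667 0.2171] 0.0239
```

View pics/w4c.png

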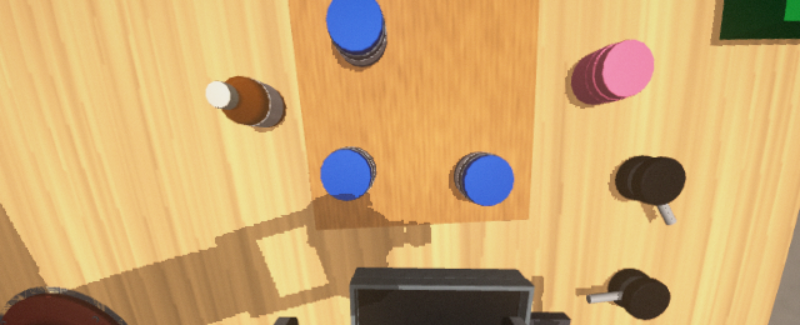

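Wrist crop: three blue lids, centred in the full frame at (283,19), (276,139) and (390,144). The pink jar is at crop (625,70), and it and the others are not meant. I take the jar at (276,139) first.

Run:
```python
from h import *
print(move(state(),[.4308,.230,.018],-4))
```

```text
(array([ 1.89, -2.09,  9.64]), np.float64(-4.2), np.float64(-0.02), 'tilt', array([-0.002, -0.001, -1.   ]))
```

jog_arm --targets '[[[1,-1,0],[0,0,0],100],[[1.9,-2.1,1],[0,0,0],100],[[1.9,-2.1,3],[0,0,0],100],[[1.9,-2.1,5],[0,0,0],100],[[1.9,-2.1,7],[0,0,0],100],[[1.9,-2.1,8.6],[0,0,0],100],[[1.9,-2.1,9.6],[0,0,0],100],[[1.9,-2.1,9.6],[0,0,0],100]]'

```text
time: 13.65
tool_pos: [0.4297, 0.2292, 0.018]
tool_rot: [-0.001, 0.733, 0.68, -0.002]
contact_force: [-0.1, 0.7, 0.3]
gripper_width: 0.998
grasp_force: 0.0
```

jog_arm --targets '[[[0,0,0],[0,0,0],80],[[0,0,0],[0,0,0],60],[[0,0,0],[0,0,0],40],[[0,0,0],[0,0,0],40],[[0,0,0],[0,0,0],40]]'

```text
time: 14.28
tool_pos: [0.433, 0.2316, 0.0224]
tool_rot: [0.001, 0.732, 0.681, 0.001]
contact_force: [-1.5, -1.5, 6.5]
gripper_width: 0.59
grasp_force: 62.9
```

Run:
```python
from h import *
y=np.radians(-4); X=np.array([np.cos(y),np.sin(y)]);Y=np.array([-X[1],X[0]]);c=np.array([.5115,.0075])
for v in(-.06,0,.06):
    t=c-.01*X+v*Y; print(t, move(state(),[*t,.15],-4))
```

```text
[ 0.49733897 -0.05165628] (array([-11.11,   3.4 ,  -5.1 ]), np.float64(-4.1), np.float64(-0.02), 'tilt', array([ 0.003,  0.001, -1.   ]))
[0.50152436 0.00819756] (array([-8.71,  3.4 , -5.1 ]), np.float64(-4.1), np.float64(-0.02), 'tilt', array([ 0.003,  0.001, -1.   ]))
[0.50570975 0.06805141] (array([-6.31,  3.39, -5.1 ]), np.float64(-4.1), np.float64(-0.02), 'tilt', array([ 0.003,  0.001, -1.   ]))
```

jog_arm --targets '[[[0,0,-0.8],[0,0,0],40],[[0,0,-2],[0,0,0],40],[[0,0,-3.6],[0,0,0],40],[[-1.6,0.5,-5],[0,0,0],40],[[-3.6,1.1,-5],[0,0,0],40],[[-5.6,1.7,-5],[0,0,0],40],[[-7.6,2.3,-5],[0,0,0],40],[[-9.4,2.9,-5],[0,0,0],40]]'

```text
time: 15.28
tool_pos: [0.4867, -0.0101, 0.1455]
tool_rot: [0.0, 0.732, 0.681, 0.0]
contact_force: [0.2, 0.5, -1.0]
gripper_width: 0.585
grasp_force: 62.7
```

jog_arm --targets '[[[-1.2,0.4,0],[0,0,0],40],[[-1.7,0.5,0],[0,0,0],40],[[-1.7,0.5,0],[0,0,0],40]]'

```text
time: 15.65
tool_pos: [0.4958, -0.0518, 0.1451]
tool_rot: [-0.0, 0.733, 0.681, 0.0]
contact_force: [-0.2, 0.2, -1.7]
gripper_width: 0.589
grasp_force: 62.7
```

Run:
```python
from h import *
s=state();print(s["tool_pos"],s["gripper_width"],s["contact_force"],move(s,[.4973,-.0517,.05],-4))
```

```text
[ 0.49584989 -0.05176579  0.14513899] 0.5885974606088822 [-0.2261485   0.16483307 -1.66497622] (array([0.01, 0.06, 3.81]), np.float64(-4.2), np.float64(-0.02), 'tilt', array([-0.,  0., -1.]))
```

jog_arm --targets '[[[0,0,0.8],[0,0,0],40],[[0,0,1.8],[0,0,0],40],[[0,0,2.7],[0,0,0],40],[[0,0,3.3],[0,0,0],40],[[0,0,3.6],[0,0,0],40],[[0,0,3.72],[0,0,0],40],[[0,0,3.72],[0,0,0],40]]'

```text
time: 16.52
tool_pos: [0.4969, -0.0516, 0.0535]
tool_rot: [0.001, 0.732, 0.681, 0.001]
contact_force: [-2.7, 0.5, 2.8]
gripper_width: 0.587
grasp_force: 62.7
```

Run:
```python
from h import *
s=state();print(s["tool_pos"],s["gripper_width"],s["contact_force"])
```

```text
[ 0.49690554 -0.05159212  0.0534864 ] 0.5871854775412567 [-2.67063735  0.49146514  2.819051  ]
```

Contact force is +2.8 N (about -1.7 N while carrying), so the jar touches the deck. I go down a hair, release to 85 % and retreat toward the second jar.

jog_arm --targets '[[[0,0,0.04],[0,0,0],60],[[0,0,0.04],[0,0,0],75],[[0,0,0.04],[0,0,0],80],[[0,0,0.04],[0,0,0],80],[[0,0,-1],[0,0,0],80],[[0,0,-3],[0,0,0],80],[[0,0,-5],[0,0,0],100],[[0,0,-7],[0,0,0],100]]'

```text
time: 17.52
tool_pos: [0.4958, -0.0517, 0.2286]
tool_rot: [0.0, 0.732, 0.681, -0.0]
contact_force: [1.3, -0.1, 0.2]
gripper_width: 0.998
grasp_force: 0.0
```

jog_arm --targets '[[[2,0,0],[0,0,0],100],[[4,0.2,0],[0,0,0],100],[[6,0.6,0],[0,0,0],100],[[8,0.9,0],[0,0,0],100],[[9,1,0],[0,0,0],100],[[9,1,0],[0,0,0],100],[[9,1,0],[0,0,0],100]]'

```text
time: 18.4
tool_pos: [0.5371, 0.1703, 0.2269]
tool_rot: [0.0, 0.732, 0.681, -0.0]
contact_force: [1.3, -0.1, 0.4]
gripper_width: 1.0
grasp_force: 0.0
```

Run:
```python
from h import *
o,st=lids(.064,"w5"); print(st["tool_pos"])
for i in o: print(*i)
t=o and [i for i in o if np.hypot(i[2][0]-.567,i[2][1]-.217)<.05]
if t: print(move(st,[t[0][2][0],t[0][2][1]-.002,.02],-4))
p,d,_=grab("top","t3")
for c in blobs(mask(p,100,130,s=150,v=60),60):
    x,y=cen(c); 
    if 190<x<390 and 150<y<270: print((round(x),round(y)),pts("top",[(x,y)],d)[0].round(4))
```

```text
[0.53707231 0.17028023 0.22694019]
[344. 142.] [0.5669 0.2175 0.0641] [0.567  0.2169] 0.0239
[219.  12.] [0.4527 0.3512 0.0647] [0.4536 0.36  ] 0.0238
[398. 318.] [ 0.6289 -0.0199  0.065 ] [ 0.6199 -0.0271] 0.0549
(array([1.87, 1.07, 8.28]), np.float64(-4.2), np.float64(-0.02), 'tilt', array([-0.   , -0.001, -1.   ]))
(350, 164) [ 0.6503 -0.0424  0.1079]
(354, 214) [ 0.4987 -0.0554  0.0946]
(220, 229) [0.4529 0.3554 0.0643]
```

jog_arm --targets '[[[1,0.6,0],[0,0,0],100],[[1.85,1.05,1],[0,0,0],100],[[1.85,1.05,3],[0,0,0],100],[[1.85,1.05,5],[0,0,0],100],[[1.85,1.05,6.8],[0,0,0],100],[[1.85,1.05,8.2],[0,0,0],100],[[1.85,1.05,8.25],[0,0,0],100],[[1.85,1.05,8.25],[0,0,0],80]]'

```text
time: 19.5
tool_pos: [0.5679, 0.2148, 0.0225]
tool_rot: [0.001, 0.732, 0.681, 0.001]
contact_force: [-0.7, 0.3, 0.1]
gripper_width: 0.82
grasp_force: 0.0
```

jog_arm --targets '[[[0,0,0],[0,0,0],60],[[0,0,0],[0,0,0],40],[[0,0,0],[0,0,0],40],[[0,0,0],[0,0,0],40],[[0,0,-0.8],[0,0,0],40],[[0,0,-2],[0,0,0],40],[[0,0,-3.6],[0,0,0],40],[[0,0,-5],[0,0,0],40]]'

```text
time: 20.5
tool_pos: [0.5668, 0.2153, 0.1486]
tool_rot: [0.0, 0.732, 0.681, 0.001]
contact_force: [1.4, 0.8, -1.4]
gripper_width: 0.588
grasp_force: 62.5
```

Run:
```python
from h import *
s=state();print(s["tool_pos"],s["gripper_width"],s["contact_force"],move(s,[.5015,.0082,.145],-4))
```

```text
[0.56680563 0.215278   0.14862441] 0.5883769514326324 [ 1.37515128  0.84323417 -1.36688333] (array([-8.45, -2.01,  0.14]), np.float64(-4.1), np.float64(-0.02), 'tilt', array([ 0.002,  0.   , -1.   ]))
```

jog_arm --targets '[[[-1,-0.3,0],[0,0,0],40],[[-2.8,-0.7,0],[0,0,0],40],[[-4.8,-1.2,0],[0,0,0],40],[[-6.6,-1.6,0],[0,0,0],40],[[-7.9,-1.9,0],[0,0,0],40],[[-8.35,-2,0],[0,0,0],40],[[-8.35,-2,0],[0,0,0],40],[[-8.35,-2,0.8],[0,0,0],40]]'

```text
time: 21.5
tool_pos: [0.5038, 0.0113, 0.1281]
tool_rot: [0.002, 0.732, 0.681, 0.002]
contact_force: [-0.0, -0.3, -0.7]
gripper_width: 0.59
grasp_force: 62.5
```

jog_arm --targets '[[[0,0,1],[0,0,0],40],[[0,0,1.9],[0,0,0],40],[[0,0,2.5],[0,0,0],40],[[0,0,2.8],[0,0,0],40],[[0,0,2.92],[0,0,0],40],[[0,0,2.92],[0,0,0],40]]'

```text
time: 22.25
tool_pos: [0.5028, 0.011, 0.055]
tool_rot: [0.0, 0.732, 0.681, 0.0]
contact_force: [-3.9, 1.0, 6.5]
gripper_width: 0.586
grasp_force: 63.1
```

jog_arm --targets '[[[0,0,0],[0,0,0],60],[[0,0,0],[0,0,0],75],[[0,0,0],[0,0,0],80],[[0,0,0],[0,0,0],80],[[0,0,-1],[0,0,0],80],[[0,0,-3],[0,0,0],80],[[0,0,-5],[0,0,0],100],[[0,0,-7],[0,0,0],100]]'

```text
time: 23.25
tool_pos: [0.5015, 0.0105, 0.2293]
tool_rot: [-0.0, 0.732, 0.681, -0.0]
contact_force: [0.7, 0.1, 0.1]
gripper_width: 0.999
grasp_force: 0.0
```

jog_arm --targets '[[[2,-0.2,0],[0,0,0],100],[[4,-0.8,0],[0,0,0],100],[[6,-1.4,0],[0,0,0],100],[[8,-2,0],[0,0,0],100],[[10,-2.4,0],[0,0,0],100],[[11.5,-2.8,0],[0,0,0],100],[[11.5,-2.8,0],[0,0,0],100],[[11.5,-2.8,0],[0,0,0],100]]'

```text
time: 24.25
tool_pos: [0.4527, 0.3019, 0.2276]
tool_rot: [0.0, 0.732, 0.681, -0.0]
contact_force: [0.4, -0.3, -0.1]
gripper_width: 0.998
grasp_force: 0.0
```

Run:
```python
from h import *
o,st=lids(.064,"w6"); print(st["tool_pos"])
for i in o: print(*i)
t=o and [i for i in o if np.hypot(i[2][0]-.453,i[2][1]-.36)<.05]
if t: print(move(st,[t[0][2][0],t[0][2][1]-.002,.02],-4))
p,d,_=grab("top","t4")
for c in blobs(mask(p,100,130,s=150,v=60),60):
    x,y=cen(c); 
    if 190<x<390 and 150<y<270: print((round(x),round(y)),pts("top",[(x,y)],d)[0].round(4))
```

```text
[0.45270587 0.30192689 0.22757483]
[316. 132.] [0.4526 0.362  0.0625] [0.4526 0.3615] 0.0241
(array([ 2.3 , -0.17,  8.3 ]), np.float64(-4.1), np.float64(-0.02), 'tilt', array([-0.   , -0.001, -1.   ]))
(350, 164) [ 0.6507 -0.0426  0.1056]
(333, 212) [0.5046 0.0082 0.0958]
(354, 214) [ 0.498  -0.0548  0.1018]
```

jog_arm --targets '[[[1.2,-0.1,0],[0,0,0],100],[[2.3,-0.2,1],[0,0,0],100],[[2.3,-0.2,3],[0,0,0],100],[[2.3,-0.2,5],[0,0,0],100],[[2.3,-0.2,6.8],[0,0,0],100],[[2.3,-0.2,8.2],[0,0,0],100],[[2.3,-0.2,8.25],[0,0,0],100],[[2.3,-0.2,8.25],[0,0,0],80]]'

```text
time: 25.35
tool_pos: [0.4532, 0.36, 0.0232]
tool_rot: [0.0, 0.733, 0.681, 0.001]
contact_force: [0.5, -0.3, 0.6]
gripper_width: 0.817
grasp_force: 0.0
```

jog_arm --targets '[[[0,0,0],[0,0,0],60],[[0,0,0],[0,0,0],40],[[0,0,0],[0,0,0],40],[[0,0,0],[0,0,0],40],[[0,0,-0.8],[0,0,0],40],[[0,0,-2],[0,0,0],40],[[0,0,-3.6],[0,0,0],40],[[0,0,-5],[0,0,0],40]]'

```text
time: 26.35
tool_pos: [0.4518, 0.3601, 0.1492]
tool_rot: [0.0, 0.732, 0.681, 0.001]
contact_force: [-1.0, 0.1, -1.0]
gripper_width: 0.586
grasp_force: 62.8
```

Run:
```python
from h import *
s=state();print(s["tool_pos"],s["gripper_width"],s["contact_force"],move(s,[.507,.0715,.145],-4))
```

```text
[0.45184876 0.36011285 0.1492084 ] 0.5862924499958908 [-1.04970272  0.12313072 -0.98766586] (array([-11.36,   3.03,   0.16]), np.float64(-4.1), np.float64(-0.02), 'tilt', array([ 0.001,  0.001, -1.   ]))
```

jog_arm --targets '[[[-1,0.3,0],[0,0,0],40],[[-2.8,0.8,0],[0,0,0],40],[[-4.8,1.3,0],[0,0,0],40],[[-6.8,1.8,0],[0,0,0],40],[[-8.8,2.4,0],[0,0,0],40],[[-10.5,2.8,0],[0,0,0],40],[[-11.44,3.05,0],[0,0,0],40],[[-11.44,3.05,0],[0,0,0],40]]'

```text
time: 27.35
tool_pos: [0.5075, 0.068, 0.1477]
tool_rot: [0.0, 0.733, 0.68, 0.0]
contact_force: [-0.8, 1.2, -1.9]
gripper_width: 0.59
grasp_force: 62.8
```

jog_arm --targets '[[[0,0,0],[0,0,0],40],[[0,0,0.8],[0,0,0],40],[[0,0,1.8],[0,0,0],40],[[0,0,2.7],[0,0,0],40],[[0,0,3.3],[0,0,0],40],[[0,0,3.6],[0,0,0],40],[[0,0,3.72],[0,0,0],40],[[0,0,3.72],[0,0,0],40]]'

```text
time: 28.35
tool_pos: [0.5081, 0.0697, 0.0557]
tool_rot: [0.0, 0.732, 0.681, 0.0]
contact_force: [-4.3, 1.2, 5.0]
gripper_width: 0.591
grasp_force: 63.2
```

jog_arm --targets '[[[0,0,0],[0,0,0],60],[[0,0,0],[0,0,0],75],[[0,0,0],[0,0,0],80],[[0,0,0],[0,0,0],80],[[0,0,-1],[0,0,0],80],[[0,0,-3],[0,0,0],80],[[0,0,-5],[0,0,0],80],[[0,0,-7],[0,0,0],50]]'

```text
time: 29.35
tool_pos: [0.5071, 0.0692, 0.2301]
tool_rot: [0.0, 0.732, 0.681, 0.0]
contact_force: [1.1, -1.2, -0.0]
gripper_width: 0.603
grasp_force: 0.0
```

jog_arm --targets '[[[1,2,-1],[0,0,0],50],[[1,4,-2],[0,0,0],50],[[1,6,-2],[0,0,0],50],[[1,6,-2],[0,0,0],50],[[1,6,-2],[0,0,0],50]]'

```text
time: 29.98
tool_pos: [0.6583, 0.0834, 0.2778]
tool_rot: [-0.001, 0.732, 0.681, -0.001]
contact_force: [-0.0, 0.2, 0.8]
gripper_width: 0.499
grasp_force: 0.0
```

Run:
```python
from h import *
np.set_printoptions(precision=4,suppress=True)
o,st=lids(.064,"w7"); print(st["tool_pos"])
for i in o: print(*i)
p,d,st=grab("wrist")
for c in blobs(mask(p,174,5,s=150,v=50),100)[:4]: print("red",np.array(cen(c)),pts("wrist",[cen(c)],d,st)[0])
p,d,_=grab("top","t5")
for c in blobs(mask(p,100,130,s=150,v=60),60):
    x,y=cen(c); 
    if 190<x<390 and 150<y<270: print((round(x),round(y)),ray("top",[(x,y)],.095)[0].round(4),pts("top",[(x,y)],d)[0].round(4))
print(move(st,[.664,.081,.134],-4))
```

```text
[0.6583 0.0834 0.2778]
[322. 272.] [0.664  0.1621 0.4201] [0.664  0.1621] 0.0001
[202. 200.] [0.5108 0.0721 0.095 ] [0.5107 0.0715] 0.0266
[207. 241.] [0.5049 0.0147 0.0931] [0.5056 0.0135] 0.0277
[213. 279.] [ 0.5017 -0.0425  0.0932] [ 0.4988 -0.046 ] 0.0273
red [354.7796 328.4055] [ 0.6988 -0.199   0.029 ]
red [324.3907 192.8226] [0.6627 0.0887 0.1621]
red [  4.3786 260.1317] [ 0.084  -0.0365  0.0104]
(352, 164) [ 0.6527 -0.0506  0.095 ] [ 0.6498 -0.0494  0.1096]
(354, 214) [ 0.4986 -0.0553  0.095 ] [ 0.4984 -0.0551  0.0974]
(335, 212) [0.505  0.0012 0.095 ] [0.5047 0.0013 0.0976]
(array([-0.08,  0.25,  5.78]), np.float64(-4.1), np.float64(-0.02), 'tilt', array([-0.001,  0.   , -1.   ]))
```

View pics/w7.png

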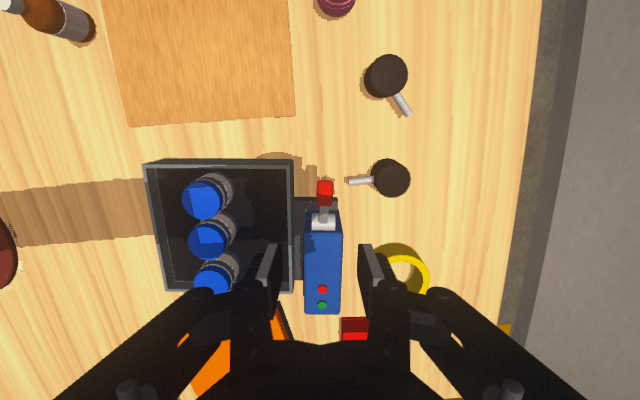

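All three jars stand on the deck, with lids at (202,200), (207,241) and (213,279). The cardboard is empty, and the lever is still up at (324,193). Next I regrip the lever tip and lower it.

jog_arm --targets '[[[0,0.22,1.5],[0,0,0],50],[[0,0.22,3.2],[0,0,0],50],[[0,0.22,4.8],[0,0,0],50],[[0,0.22,5.75],[0,0,0],50],[[0,0.22,5.75],[0,0,0],20],[[0,0.22,5.75],[0,0,0],0],[[0,0.22,5.75],[0,0,0],0],[[0,0.22,5.75],[0,0,0],0]]'

```text
time: 31.12
tool_pos: [0.6631, 0.083, 0.1357]
tool_rot: [-0.001, 0.732, 0.681, -0.001]
contact_force: [-5.9, -0.6, -2.2]
gripper_width: 0.173
grasp_force: 59.5
```

jog_arm --targets '[[[0.43,0,0.41],[0,0,0],0],[[0.81,0,0.97],[0,0,0],0],[[1.08,0,1.6],[0,0,0],0],[[1.21,0,2.26],[0,0,0],0],[[1.23,0,2.6],[0,0,0],0],[[1.23,0,2.65],[0,0,0],0],[[1.23,0,2.65],[0,0,0],0]]'

```text
time: 32.0
tool_pos: [0.6658, 0.1161, 0.0713]
tool_rot: [-0.002, 0.732, 0.681, 0.001]
contact_force: [-8.8, 6.6, 5.7]
gripper_width: 0.175
grasp_force: 63.9
```

jog_arm --targets '[[[0,0,0],[0,0,0],25],[[0,0,0],[0,0,0],45],[[0,0,0],[0,0,0],50],[[0,0,-1],[0,0,0],50],[[0,0,-3],[0,0,0],50],[[0,0,-5],[0,0,0],50],[[0,0,-8],[0,0,0],50],[[0,0,-8],[0,0,0],50]]'

```text
time: 33.0
tool_pos: [0.6691, 0.1136, 0.2764]
tool_rot: [0.004, 0.732, 0.681, 0.004]
contact_force: [-0.0, 0.7, 0.5]
gripper_width: 0.501
grasp_force: 0.0
```

Run:
```python
from h import *
np.set_printoptions(precision=4,suppress=True)
o,st=lids(.064,"w8"); print(st["tool_pos"])
for i in o: print(*i)
p,d,st=grab("wrist")
for c in blobs(mask(p,174,5,s=150,v=50),100)[:4]: print("red",np.array(cen(c)),pts("wrist",[cen(c)],d,st)[0])
p,d,_=grab("scene","s8")
```

```text
[0.6691 0.1136 0.2764]
[314. 292.] [ 0.6525 -0.0339  0.1031] [ 0.6519 -0.0359] 0.0674
[195. 224.] [0.511  0.0727 0.0947] [0.5108 0.0725] 0.0272
[201. 264.] [0.5062 0.0164 0.0955] [0.5062 0.0157] 0.0284
red [315.1117 183.5231] [0.6648 0.1133 0.0962]
red [350.8499 335.4848] [ 0.7058 -0.1984  0.0112]
```

View pics/s8.png

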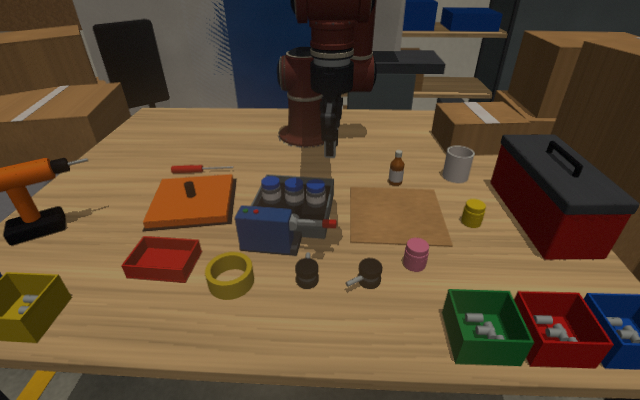

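The lever is level, its tip at 0.096 m as at the start. The three jars stand on the deck at (271,190), (293,191) and (316,193), the cover is on the mat at (190,200), and the bystanders have not moved. Handing in.

```bash
python3 -c "
from plant import *
print(job_done())"
```

```text
the job is handed in; nothing more can be done
None
```

I handed the job in at about 33 s of robot time, and no verdict came back: the lever was raised and later lowered fully, the cover lies flat and centred on the mat, all three blue-lidded jars present stand upright on the deck (no fourth on the bench), and nothing else appears to have moved.

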